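# Fill the tin tube to its mark at the garage sale

### The job

Complete the storage tube for the sale: put the two small tall tins into the clear tube, one flat on top of the other, so that the top of the stack comes level with the black ring mark around the tube. Leave the slim tin of the same diameter where it is.

Things in the scene. Friction and masses are not known exactly. Their poses are not given: they have to be found in the camera images.
- tin_a: Small tall tin: a closed plain steel disc, 56 mm diameter, 28 mm high, about 60 g, standing flat on the table. Origin at the centre of its underside, z up along its axis. The other small tall tin is identical; either may go in first.
- tin_b: The second small tall tin, identical to the first: plain steel, 56 mm diameter, 28 mm high. Origin at the centre of its underside, z up along its axis.
- slim_tin: Slim tin, not wanted in the tube: plain steel, the same 56 mm diameter but only 10 mm high. Origin at the centre of its underside, z up. (Another bystander, a wide steel tin 92 mm across and 24 mm high, is too wide for the tube.)
- tube: Upright straight round tube, open on top, fixed. Black foot 112 mm wide, 8 mm thick, its top is the inner floor; clear wall, inner diameter 78 mm, 4 mm thick, with an aluminium rim, 87 mm outer, at z 76 mm. Mark: black ring, 94 mm outer, round the wall at z 64 mm, two tins above the floor. Fingers hardly fit in beside a tin: let go just above the rim, it drops in flat. Origin on the axis at table height, z up.
Mind the look-alikes: they are no part of the job. Leave any brown or green look-alike of the tin_b alone.

How it is judged:
On the way:
1. a small tall tin lies flat on the tube's floor (((horizontal distance between tin_a and tube below 0.016 m and z of tin_a in the frame of tube between 0.003 and 0.044 m and angle between tin_a's own z axis and vertical below 0.175 rad and linear speed of tin_a below 0.02 m/s and z of tin_a in the frame of tube below 0.016 m) or (horizontal distance between tin_b and tube below 0.016 m and z of tin_b in the frame of tube between 0.003 and 0.044 m and angle between tin_b's own z axis and vertical below 0.175 rad and linear speed of tin_b below 0.02 m/s and z of tin_b in the frame of tube below 0.016 m))), for 0.2 s.
At the end, for the whole second after the job is handed in: Both small tall tins are inside the tube (within 16 mm of its axis), flat within 10 degrees and at rest, one on the other, with the top of the stack within 8 mm of the ring mark (horizontal distance between each of tin_a, tin_b and tube below 0.016 m and z of tin_a in the frame of tube between 0.003 and 0.044 m and angle between each of tin_a, tin_b's own z axis and vertical below 0.175 rad and linear speed of each of tin_a, tin_b below 0.02 m/s and z of tin_b in the frame of tube between 0.003 and 0.044 m and z of any of tin_a, tin_b in the frame of tube above 0.028 m); the robot touches nothing.
It fails at once if the slim tin is moved more than 40 mm (distance of slim_tin from where it was at the start of the episode above 0.04 m).
It also fails if it takes over 54 s, if anything falls off the work surface, if the arm or the gripper's body presses on something with over 40 N, if the wrist force passes 120 N, or if a joint passes its speed limit or range.

### The arm

A 6-joint arm with a two-finger parallel gripper is mounted at the origin on the work surface. World frame = base frame: x ahead of the robot, y to its left, z up, the work surface at z = 0. Lengths are in m, angles in rad, forces in N, time in s.
With the tool pointing down it reaches from about 0.425 to 1.125 m from the base axis. Payload 14.9 kg.
Tool frame: the origin (TCP) lies at the very end of the fingers, on their centre line; the grasp point (between the pads) lies 19 mm behind it (manip.grasp_offset is the distance from the TCP to the grasp point, in m); z points along the fingers, y is the direction in which the jaws open and shut (so a half turn about z gives the same grasp; the last joint's range is limited). The gripper opens to 91 mm and grips with 3 to 60 N. Pads are 32 mm wide; open, the fingers measure 118 mm over their backs; the gripper's body (76 mm by 178 mm) begins 60 mm behind the grasp point.
Start: joints at [1.078, 0.379, 1.734, -0, 1.028, -0.033], TCP at [0.311, 0.627, 0.214] pointing down, gripper open.
Joint ranges: [-2.77, 2.77], [-0.74, 2.19], [0, 2.66], [-1.06, 4.2], [0.31, 2.87], [-3.08, 3.08]. Speed limits (rad/s): [1.89, 1.89, 2.39, 3.14, 3.14, 3.14].

### API

Orientations are given as a rotation vector (axis times angle).
In Python, from rig import manip gives the robot as it stands. The module is installed in compiled form; this text tells all that it offers.
- The arm moves only by the tool apply_moves, never from a script. Its argument "series" is a list of rows, each an object with "dp": the shift along the tool's x, y, z in m, a list of three; "rotation": the turn, a rotation vector about the tool's x, y, z in rad, a list of three. In form: [{"dp": [dx, dy, dz], "rotation": [ax, ay, az]}, ...]. A call has 1 to 10 rows; each row shifts and turns the commanded pose from where the row before left it, along the tool's axes as they then stand; what a row does not reach is not made up. A row lasts 1/10 s, in which the tool goes at most 50 mm and 8.59 degrees, less where a joint would pass 70% of its speed; a pose out of reach is approached as far as the arm can. A call is refused whole if a number of a shift passes 0.05 or a number of a turn 0.15, either way. A call with a gripper value outside its range is refused whole. "gripper" is the gripper's target within -1 to 1 (fully open at 1, half-way at 0, shut at -1), set as the call begins (left out, the last holds). The fingers move at their own pace and stop on an object; the grip force is fixed at half the most. Time passes only in rows, so rows that do not move let the fingers close. It gives the time, the measured TCP pose, the force and the opening at its end, in the units of the state.
- manip.get_obs(): the state, without advancing time (a new reading comes with each control period).
- manip.read_camera(name): name is "scene" or "top"; returns the picture (480x640x3 uint8, blue, green, red); there is no depth.
- manip.get_calibration(name): a dict with "fx", "fy", "cx", "cy" (pixels), "D" ([k1, k2, p1, p2, k3] as OpenCV has them; the pictures are not rectified), "R" (3x3) and "t" (3): a world point X has camera coordinates R X + t. Camera axes: x right, y down, z forward; pixel columns grow to the right and rows downward; lengths in m; the calibration is good to about 2 mm. A picture is of the moment at which its call begins. get_calibration takes no time and is no camera call.
- manip.job_done(): hands the job in, once; it reports no verdict.
The state is a dict: "clock": time; "joint_pos": joint angles; "dq": joint speeds; "effort": joint torques, N m; "eef_pos": TCP position; "tool_rot": TCP orientation; "contact_force": force on the tool from outside, world axes, zero at the start; "wrist_torque": the same for the moment, N m; "grip_width": finger opening in m.
Only numpy, scipy, OpenCV 4.12 (cv2) and the standard library are available. Lean on these libraries where they do the work, as an engineer would, in place of code of your own. Each camera call takes 0.05 s, during which the arm holds its last target.

## Working session

There is one attempt and no reset: what is moved stays moved. The work goes in short steps, Python scripts to look and compute and a tool call to move; the robot and the scene stay as the last step left them, time stands still between calls to the robot, and variables do not carry over. Pictures are saved under pics/ and viewed, and the job is handed in when it is done.

Besides the shell and the picture viewer there is one more tool, called after ">>>" as name([rows], argument=value, ...), one row to a line, values as JSON. apply_moves: Moves the arm, as the interface text tells. Its arguments: {"type":"object","properties":{"series":{"type":"array","items":{"type":"object","properties":{"dp":{"type":"array","items":{"type":"number"}},"rotation":{"type":"array","items":{"type":"number"}}}}},"gripper":{"type":"number"}},"required":["series"]}

```bash
mkdir -p pics; ls
python3 - <<'E'
from rig import manip
import cv2
for n in("scene","top"):
    cv2.imwrite(f"pics/{n}0.png",manip.read_camera(n)); c=manip.get_calibration(n); print(n,c)
print(manip.get_obs())
E
```

```text
pics
scene {'fx': 477.47298891111774, 'fy': 477.47298891111774, 'cx': 318.46082772391924, 'cy': 233.62696844031552, 'D': array([-0.05142594,  0.        ,  0.        ,  0.        ,  0.        ]), 'R': array([[ 0.20944195,  0.9775372 ,  0.02356053],
       [ 0.58587387, -0.1061623 , -0.80341855],
       [-0.78287028,  0.18207304, -0.59494834]]), 't': array([-0.05988872, -0.25681996,  1.20634392])}
top {'fx': 604.109921118688, 'fy': 604.109921118688, 'cx': 320.28821040112456, 'cy': 234.4316937836464, 'D': array([-0.16099568,  0.        ,  0.        ,  0.        ,  0.        ]), 'R': array([[ 0.02745466, -0.99960076, -0.00667569],
       [-0.99604881, -0.02679165, -0.08466975],
       [ 0.0844571 ,  0.00897389, -0.99638671]]), 't': array([-0.06367435,  0.51191655,  0.89849995])}
{'clock': 0.1, 'joint_pos': array([ 1.07771454e+00,  3.79380753e-01,  1.73469804e+00,  1.88233843e-06,
        1.02850475e+00, -3.32677445e-02]), 'dq': array([ 1.46192654e-03, -2.40688252e-03, -8.19268476e-05, -2.40699564e-04,
        3.51488851e-03,  1.17701270e-03]), 'effort': array([-1.02539663e-03, -7.65038610e+01, -4.35291409e+01,  6.51584007e-02,
        3.97979782e-02,  1.59725494e-05]), 'eef_pos': array([0.31046794, 0.62699782, 0.21334868]), 'tool_rot': array([-7.15870400e-01, -3.05867657e+00,  1.50211535e-03]), 'contact_force': array([-0.26959945,  0.2190561 , -0.18579959]), 'wrist_torque': array([-0.00365842,  0.03028628, -0.02901497]), 'grip_width': 0.09107111046288362}
```

View pics/scene0.png

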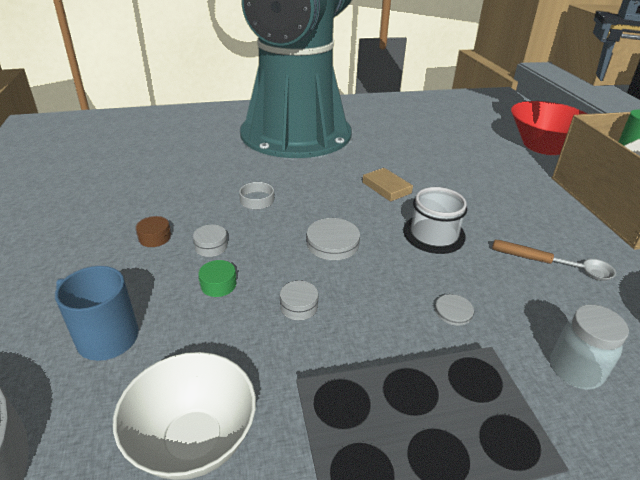

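View pics/top0.png

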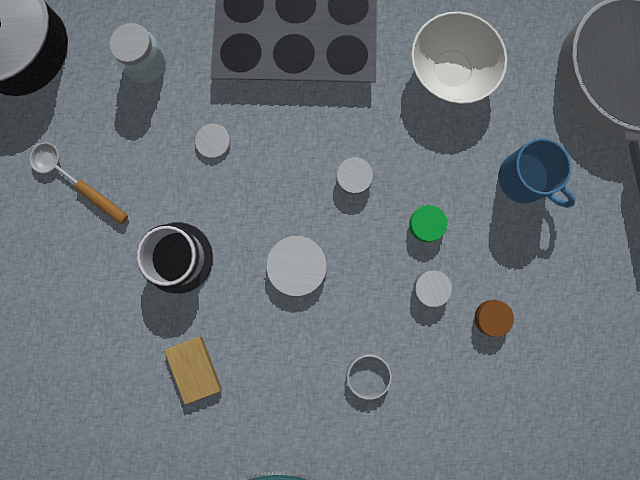

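Scene view: plain steel tins at (210,240) and (299,299) with visible side walls. The slim tin is at (454,309), the wide tin at (333,238), an open ring at (257,195), the green tin at (217,278), the brown tin at (153,232) and the tube at (438,217). In the top view the candidates for the two tall tins are (355,175) and (434,289), the slim tin is at (212,141) and the tube rim is near (168,256). Next I'll measure them and make one enlarged crop.

```bash
cat > h.py <<'E'
import cv2,numpy as np
from rig import manip
def ray(n,px):
    c=manip.get_calibration(n);K=np.array([[c['fx'],0,c['cx']],[0,c['fy'],c['cy']],[0,0,1.]])
    u=cv2.undistortPoints(np.array(px,float).reshape(-1,1,2),K,c['D']).reshape(-1,2)
    d=np.c_[u,np.ones(len(u))]@c['R']; o=-c['R'].T@c['t']; return o,d
def onz(n,px,z):
    o,d=ray(n,px); return o+d*((z-o[2])/d[:,2])[:,None]
def proj(n,X):
    c=manip.get_calibration(n);K=np.array([[c['fx'],0,c['cx']],[0,c['fy'],c['cy']],[0,0,1.]])
    return cv2.projectPoints(np.array(X,float).reshape(-1,1,3),cv2.Rodrigues(c['R'])[0],c['t'],K,c['D'])[0].reshape(-1,2)
def circ(P):
    A=np.c_[2*P[:,:2],np.ones(len(P))];s=np.linalg.lstsq(A,(P[:,:2]**2).sum(1),rcond=None)[0]
    return s[:2],np.sqrt(s[2]+s[:2]@s[:2])
E
python3 - <<'E'
from h import *
for n,f,items in (("top","pics/top0.png",{"A":(355,175,.028),"B":(434,289,.028),"slim":(212,141,.01),"wide":(297,266,.024)}),("scene","pics/scene0.png",{"A":(299,292,.028),"B":(210,234,.028),"slim":(454,306,.01),"wide":(333,234,.024)})):
    im=cv2.imread(f);g=cv2.cvtColor(im,cv2.COLOR_BGR2GRAY);hsv=cv2.cvtColor(im,cv2.COLOR_BGR2HSV)
    for k,(u,v,z) in items.items():
        print(n,k,im[v,u],end=' ')
        m=((g>g[v,u]-22)&(hsv[...,1]<30)).astype(np.uint8)
        _,lab=cv2.connectedComponents(m,connectivity=4);c=max(cv2.findContours((lab==lab[v,u]).astype(np.uint8),0,cv2.CHAIN_APPROX_NONE)[0],key=len)
        C,r=circ(onz(n,c[:,0,:],z));print(np.round(C,4),'r',round(r,4),cv2.fitEllipse(c)[0], cv2.contourArea(c))
im=cv2.imread("pics/scene0.png");a=cv2.resize(im[170:340,120:490],None,fx=2.1,fy=2.1,interpolation=2)
cv2.imwrite("pics/crop1.png",a)
im=cv2.imread("pics/top0.png");cv2.imwrite("pics/crop2.png",cv2.resize(im[190:350,100:260],None,fx=3.6,fy=3.6,interpolation=2))
E
```

```text
top A [171 168 163] [ 0.6064 -0.0996] r 0.0268 (354.5216064453125, 174.43890380859375) 950.5
top B [174 170 167] [ 0.4366 -0.2228] r 0.0266 (433.40704345703125, 287.8922424316406) 966.0
top slim [158 156 152] [0.6601 0.1258] r 0.0268 (211.87335205078125, 139.70448303222656) 871.0
top wide [171 167 165] [ 0.4655 -0.0143] r 0.0447 (296.02386474609375, 265.3327331542969) 2729.5
scene A [165 165 159] [ 0.6106 -0.0996] r 0.029 (298.6800537109375, 295.32122802734375) 854.0
scene B [166 168 160] [ 0.4413 -0.2229] r 0.0297 (208.9292449951172, 235.62939453125) 555.0
scene slim [160 162 156] [0.6617 0.1264] r 0.0273 (454.8677673339844, 307.667724609375) 743.5
scene wide [160 161 154] [ 0.4694 -0.0143] r 0.0474 (332.9803771972656, 234.67308044433594) 1391.0
```

View pics/crop1.png

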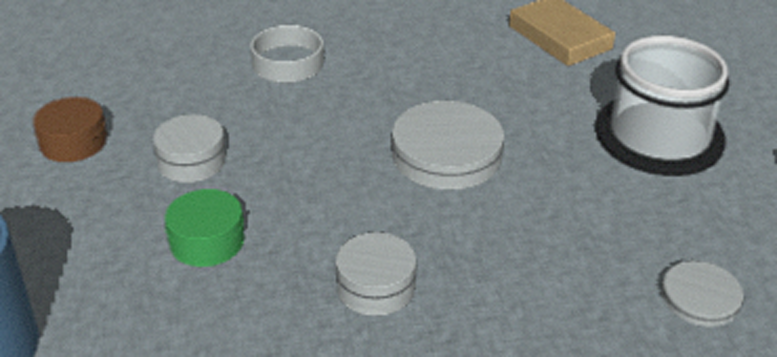

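View pics/crop2.png

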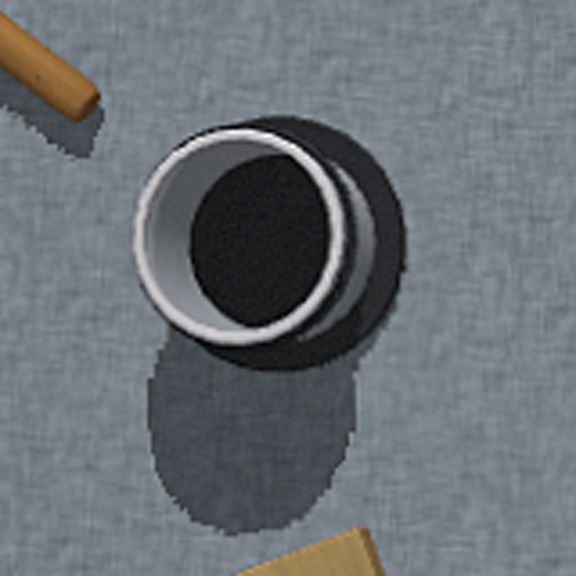

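The enlarged crop confirms it. (299,299) and (210,240) are plain steel 56 mm tins with a tall wall, (454,309) is clearly the slim one, and the others are coloured, wide or hollow. Tube rim next.

Run:
```python
from h import *
im=cv2.imread("pics/top0.png");g=cv2.cvtColor(im,cv2.COLOR_BGR2GRAY)
m=np.zeros_like(g);m[215:300,125:207]=(g[215:300,125:207]>160)
cs,_=cv2.findContours(m,0,cv2.CHAIN_APPROX_NONE);c=max(cs,key=len)
h=cv2.convexHull(c)[:,0,:];C,r=circ(onz("top",h,.076));print('rim top',C,r,len(c),cv2.boundingRect(c))
# foot: dark outer edge, z .008 (use right-hand side only)
m=np.zeros_like(g);m[215:300,125:220]=(g[215:300,125:220]<60)
cs,_=cv2.findContours(m,0,cv2.CHAIN_APPROX_NONE);c=max(cs,key=len)[:,0,:]
k=cv2.convexHull(c)[:,0,:];k=k[k[:,0]>178];C,r=circ(onz("top",k,.008));print('foot',C,r)
im=cv2.imread("pics/scene0.png");g=cv2.cvtColor(im,cv2.COLOR_BGR2GRAY);hsv=cv2.cvtColor(im,cv2.COLOR_BGR2HSV)
m=np.zeros_like(g);m[180:260,395:475]=(g[180:260,395:475]<45);c=max(cv2.findContours(m,0,cv2.CHAIN_APPROX_NONE)[0],key=len)
m=np.zeros_like(g);m[220:260,395:475]=(g[220:260,395:475]<45);c=max(cv2.findContours(m,0,cv2.CHAIN_APPROX_NONE)[0],key=len)
k=cv2.convexHull(c)[:,0,:];k=k[k[:,1]>235];C,r=circ(onz("scene",k,.004));print('foot scene',C,r)
o=manip.get_obs();from scipy.spatial.transform import Rotation as R
print(R.from_rotvec(o['tool_rot']).as_matrix().round(3))
for n in("top","scene"): print(n,proj(n,[[.606,-.1,.028],[.437,-.223,.028],[.475,.113,.076]]).round(1))
```

```text
rim top [0.47319882 0.17272959] 0.042585740793129996 164 (137, 226, 58, 59)
foot [0.47220149 0.17161177] 0.055004708655676415
foot scene [0.47635727 0.17257149] 0.05388178471508651
[[-0.896  0.444 -0.   ]
 [ 0.444  0.896 -0.001]
 [ 0.    -0.001 -1.   ]]
top [[354.8 174.6]
 [433.6 287.6]
 [206.2 254.8]]
scene [[297.9 292.7]
 [208.9 233.9]
 [407.8 203.3]]
```

Tube axis ≈ (0.474, 0.172); the fitted rim radius of 42.6 mm fits the given 43.5 mm, and the foot's 55 mm fits 56 mm. The tins are at A ≈ (0.607,-0.100) and B ≈ (0.437,-0.223), with radius about 27 mm and within reach. I'll go to A first, keeping the jaw direction, since there is clear room around it.

>>> apply_moves([
  {"dp": [-0.036, -0.032, 0]},
  {"dp": [-0.036, -0.032, 0]},
  {"dp": [-0.036, -0.032, 0]},
  {"dp": [-0.036, -0.032, 0]},
  {"dp": [-0.036, -0.032, 0]},
  {"dp": [-0.036, -0.032, 0]},
  {"dp": [-0.036, -0.032, 0]},
  {"dp": [-0.036, -0.032, 0]},
], gripper=1)

```text
invalid input
```

>>> apply_moves([
  {"dp": [-0.036, -0.032, 0]},
  {"dp": [-0.036, -0.032, 0]},
  {"dp": [-0.036, -0.032, 0]},
  {"dp": [-0.036, -0.032, 0]},
  {"dp": [-0.036, -0.032, 0]},
  {"dp": [-0.036, -0.032, 0]},
  {"dp": [-0.036, -0.032, 0]},
  {"dp": [-0.01, -0.008, 0]},
  {"dp": [0, 0, 0]},
])

```text
invalid input
```

Each row evidently needs both fields.

>>> apply_moves([
  {"dp": [-0.036, -0.032, 0], "rotation": [0, 0, 0]},
  {"dp": [-0.036, -0.032, 0], "rotation": [0, 0, 0]},
  {"dp": [-0.036, -0.032, 0], "rotation": [0, 0, 0]},
  {"dp": [-0.036, -0.032, 0], "rotation": [0, 0, 0]},
  {"dp": [-0.036, -0.032, 0], "rotation": [0, 0, 0]},
  {"dp": [-0.036, -0.032, 0], "rotation": [0, 0, 0]},
  {"dp": [-0.036, -0.032, 0], "rotation": [0, 0, 0]},
  {"dp": [-0.036, -0.032, 0], "rotation": [0, 0, 0]},
], gripper=1)

```text
clock: 0.9
eef_pos: [0.4553, 0.2682, 0.2139]
tool_rot: [-0.716, -3.059, 0.0]
contact_force: [0.6, -0.1, -0.1]
grip_width: 0.0915
```

>>> apply_moves([
  {"dp": [-0.036, -0.032, 0], "rotation": [0, 0, 0]},
  {"dp": [-0.036, -0.032, 0], "rotation": [0, 0, 0]},
  {"dp": [-0.036, -0.032, 0], "rotation": [0, 0, 0]},
  {"dp": [-0.036, -0.032, 0], "rotation": [0, 0, 0]},
  {"dp": [-0.036, -0.032, 0], "rotation": [0, 0, 0]},
  {"dp": [-0.036, -0.032, 0], "rotation": [0, 0, 0]},
  {"dp": [-0.036, -0.032, 0], "rotation": [0, 0, 0]},
  {"dp": [-0.036, -0.032, 0], "rotation": [0, 0, 0]},
  {"dp": [-0.012, -0.0075, 0], "rotation": [0, 0, 0]},
  {"dp": [0, 0, 0], "rotation": [0, 0, 0]},
])

```text
clock: 1.9
eef_pos: [0.6074, -0.1007, 0.2135]
tool_rot: [-0.719, -3.058, 0.0]
contact_force: [0.3, -0.1, -0.3]
grip_width: 0.0914
```

Directly above A. Descend so the fingertips stop at z ≈ 10 mm and the tin's lower part hangs below the fingers, then close.

>>> apply_moves([
  {"dp": [0, 0, 0.045], "rotation": [0, 0, 0]},
  {"dp": [0, 0, 0.045], "rotation": [0, 0, 0]},
  {"dp": [0, 0, 0.045], "rotation": [0, 0, 0]},
  {"dp": [0, 0, 0.03], "rotation": [0, 0, 0]},
  {"dp": [0, 0, 0.02], "rotation": [0, 0, 0]},
  {"dp": [0, 0, 0.01], "rotation": [0, 0, 0]},
  {"dp": [0, 0, 0.0085], "rotation": [0, 0, 0]},
  {"dp": [0, 0, 0], "rotation": [0, 0, 0]},
  {"dp": [0, 0, 0], "rotation": [0, 0, 0]},
])

```text
clock: 2.8
eef_pos: [0.6075, -0.099, 0.0113]
tool_rot: [0.715, 3.058, 0.0]
contact_force: [0.7, 0.4, -0.1]
grip_width: 0.0914
```

>>> apply_moves([
  {"dp": [0, 0, 0], "rotation": [0, 0, 0]},
  {"dp": [0, 0, 0], "rotation": [0, 0, 0]},
  {"dp": [0, 0, 0], "rotation": [0, 0, 0]},
  {"dp": [0, 0, 0], "rotation": [0, 0, 0]},
  {"dp": [0, 0, 0], "rotation": [0, 0, 0]},
  {"dp": [0, 0, 0], "rotation": [0, 0, 0]},
  {"dp": [0, 0, 0], "rotation": [0, 0, 0]},
  {"dp": [0, 0, 0], "rotation": [0, 0, 0]},
], gripper=-1)

```text
clock: 3.6
eef_pos: [0.6071, -0.0992, 0.0105]
tool_rot: [-0.716, -3.059, 0.0]
contact_force: [-1.4, 0.3, 4.9]
grip_width: 0.0552
```

Grip width is 55 mm, which is the tin. Lift and look.

>>> apply_moves([
  {"dp": [0, 0, -0.01], "rotation": [0, 0, 0]},
  {"dp": [0, 0, -0.03], "rotation": [0, 0, 0]},
  {"dp": [0, 0, -0.04], "rotation": [0, 0, 0]},
  {"dp": [0, 0, -0.04], "rotation": [0, 0, 0]},
  {"dp": [0, 0, -0.02], "rotation": [0, 0, 0]},
  {"dp": [0, 0, 0], "rotation": [0, 0, 0]},
])

```text
clock: 4.2
eef_pos: [0.6088, -0.0995, 0.1542]
tool_rot: [0.715, 3.054, 0.0]
contact_force: [0.1, -0.2, -0.6]
grip_width: 0.0551
```

Run:
```python
from h import *
cv2.imwrite("pics/s1.png",manip.read_camera("scene"))
o=manip.get_obs();print(o['eef_pos'],o['grip_width'],np.array([.474,.172])-o['eef_pos'][:2])
from scipy.spatial.transform import Rotation as R
M=R.from_rotvec(o['tool_rot']).as_matrix(); print(M.T@np.r_[np.array([.474,.172])-o['eef_pos'][:2],0])
```

```text
[ 0.60771392 -0.09927074  0.15208806] 0.05508843269459134 [-0.13371392  0.27127074]
[ 0.24019114  0.18378023 -0.00051482]
```

View pics/s1.png

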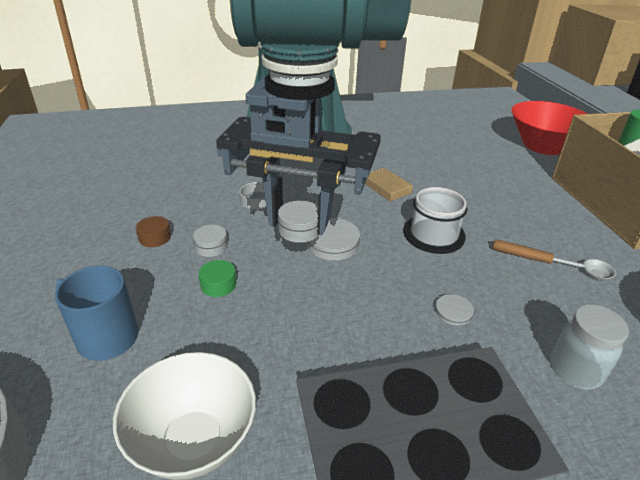

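The tin is held level between the fingers at (299,221). Carry it over the tube.

>>> apply_moves([
  {"dp": [0.034, 0.026, 0], "rotation": [0, 0, 0]},
  {"dp": [0.034, 0.026, 0], "rotation": [0, 0, 0]},
  {"dp": [0.034, 0.026, 0], "rotation": [0, 0, 0]},
  {"dp": [0.034, 0.026, 0], "rotation": [0, 0, 0]},
  {"dp": [0.034, 0.026, 0], "rotation": [0, 0, 0]},
  {"dp": [0.034, 0.026, 0], "rotation": [0, 0, 0]},
  {"dp": [0.034, 0.026, 0], "rotation": [0, 0, 0]},
  {"dp": [0.002, 0.002, 0], "rotation": [0, 0, 0]},
  {"dp": [0, 0, 0], "rotation": [0, 0, 0]},
  {"dp": [0, 0, 0], "rotation": [0, 0, 0]},
])

```text
clock: 5.25
eef_pos: [0.4736, 0.1716, 0.1499]
tool_rot: [-0.716, -3.058, 0.001]
contact_force: [1.2, -0.9, -0.9]
grip_width: 0.0554
```

Run:
```python
from h import *
im=manip.read_camera("scene");cv2.imwrite("pics/s2.png",cv2.resize(im[100:260,360:520],None,fx=3.6,fy=3.6))
o=manip.get_obs();print(o['eef_pos'],o['grip_width'])
```

```text
[0.47387972 0.17135215 0.15000309] 0.05521444443111422
```

View pics/s2.png

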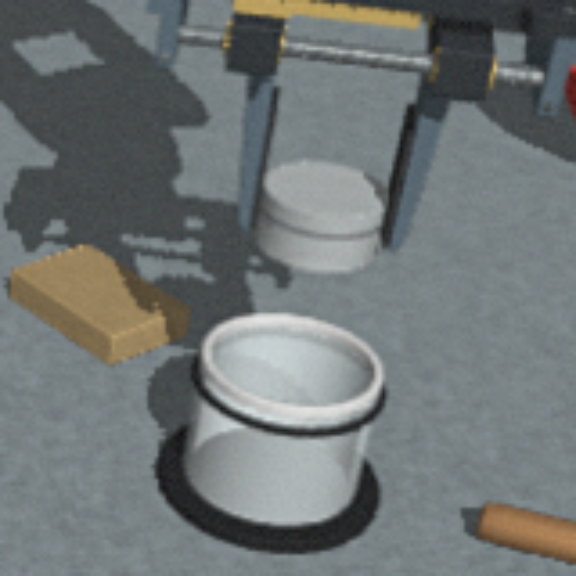

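The tin hangs level above the tube mouth. Lower until the tips are just above the rim, then let go.

>>> apply_moves([
  {"dp": [0, 0, 0.03], "rotation": [0, 0, 0]},
  {"dp": [0, 0, 0.02], "rotation": [0, 0, 0]},
  {"dp": [0, 0, 0.01], "rotation": [0, 0, 0]},
  {"dp": [0, 0, 0.007], "rotation": [0, 0, 0]},
  {"dp": [0, 0, 0], "rotation": [0, 0, 0]},
  {"dp": [0, 0, 0], "rotation": [0, 0, 0]},
  {"dp": [0, 0, 0], "rotation": [0, 0, 0]},
])

```text
clock: 6.0
eef_pos: [0.4742, 0.1723, 0.0842]
tool_rot: [0.716, 3.058, 0.001]
contact_force: [0.0, 0.1, -0.8]
grip_width: 0.0556
```

Run:
```python
from h import *
im=manip.read_camera("scene");cv2.imwrite("pics/s3.png",cv2.resize(im[100:260,360:520],None,fx=3.6,fy=3.6))
```

```text
(no output)
```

View pics/s3.png

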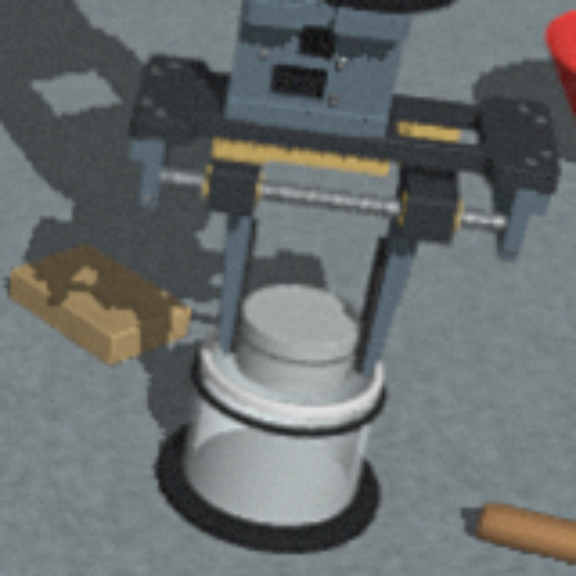

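The tin's bottom is in the mouth, centred, with the tips above the rim. Release.

>>> apply_moves([
  {"dp": [0, 0, 0], "rotation": [0, 0, 0]},
  {"dp": [0, 0, 0], "rotation": [0, 0, 0]},
  {"dp": [0, 0, 0], "rotation": [0, 0, 0]},
  {"dp": [0, 0, 0], "rotation": [0, 0, 0]},
  {"dp": [0, 0, 0], "rotation": [0, 0, 0]},
  {"dp": [0, 0, 0], "rotation": [0, 0, 0]},
], gripper=1)

```text
clock: 6.65
eef_pos: [0.4736, 0.1722, 0.0834]
tool_rot: [-0.716, -3.059, 0.0]
contact_force: [0.3, 0.1, -1.4]
grip_width: 0.0912
```

>>> apply_moves([
  {"dp": [0, 0, -0.03], "rotation": [0, 0, 0]},
  {"dp": [0, 0, -0.045], "rotation": [0, 0, 0]},
  {"dp": [0, 0, -0.045], "rotation": [0, 0, 0]},
  {"dp": [0, 0, 0], "rotation": [0, 0, 0]},
])

```text
clock: 7.05
eef_pos: [0.4765, 0.1731, 0.209]
tool_rot: [0.714, 3.052, 0.007]
contact_force: [0.7, 0.1, 0.1]
grip_width: 0.091
```

Run:
```python
from h import *
im=manip.read_camera("scene");cv2.imwrite("pics/s4.png",cv2.resize(im[100:260,360:520],None,fx=3.6,fy=3.6))
o=manip.get_obs();print(o['eef_pos'],o['tool_rot'])
```

```text
[0.47515433 0.17273488 0.20624553] [0.7147779  3.05451728 0.00423085]
```

View pics/s4.png

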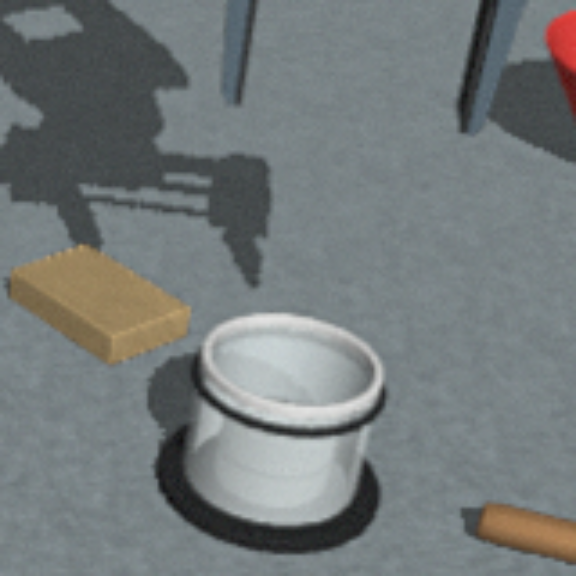

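The tube now seems to hold the tin. I'll check from above once the arm is clear. Turn the jaws so that the fingers avoid green and brown at B, then travel there.

>>> apply_moves([
  {"dp": [0, 0, 0], "rotation": [0, 0, 0.14]},
  {"dp": [0, 0, 0], "rotation": [0, 0, 0.14]},
  {"dp": [0, 0, 0], "rotation": [0, 0, 0.14]},
  {"dp": [0, 0, 0], "rotation": [0, 0, 0.14]},
  {"dp": [0, 0, 0], "rotation": [0, 0, 0.14]},
  {"dp": [0, 0, 0], "rotation": [0, 0, 0.14]},
  {"dp": [0, 0, 0], "rotation": [0, 0, 0.14]},
  {"dp": [0, 0, 0], "rotation": [0, 0, 0.14]},
  {"dp": [0, 0, 0], "rotation": [0, 0, 0.14]},
  {"dp": [0, 0, 0], "rotation": [0, 0, 0.14]},
])

```text
clock: 8.1
eef_pos: [0.4729, 0.172, 0.202]
tool_rot: [-2.523, -1.871, 0.003]
contact_force: [0.2, 0.4, -0.7]
grip_width: 0.091
```

>>> apply_moves([
  {"dp": [0, 0, 0], "rotation": [0, 0, 0.14]},
  {"dp": [0, 0, 0], "rotation": [0, 0, 0.14]},
  {"dp": [0, 0, 0], "rotation": [0, 0, 0.14]},
  {"dp": [0, 0, 0], "rotation": [0, 0, 0.14]},
  {"dp": [0, 0, 0], "rotation": [0, 0, 0]},
  {"dp": [0, 0, 0], "rotation": [0, 0, 0]},
])

```text
clock: 8.7
eef_pos: [0.4732, 0.1721, 0.2026]
tool_rot: [-2.937, -1.116, 0.002]
contact_force: [0.2, -0.3, -0.2]
grip_width: 0.0909
```

Run:
```python
from h import *
from scipy.spatial.transform import Rotation as R
o=manip.get_obs();print(o['eef_pos'],o['joint_pos'])
M=R.from_rotvec(o['tool_rot']).as_matrix(); print(M.round(3),M.T@np.r_[np.array([.437,-.223])-o['eef_pos'][:2],0])
```

```text
[0.47315396 0.17208386 0.20258825] [3.02523595e-01 8.22070130e-02 2.13259221e+00 1.07081736e-05
 9.28185895e-01 1.14728738e+00]
[[ 0.748  0.664 -0.001]
 [ 0.664 -0.748 -0.   ]
 [-0.001 -0.001 -1.   ]] [-2.89333887e-01  2.71448381e-01  2.08819026e-04]
```

>>> apply_moves([
  {"dp": [-0.032, 0.03, 0], "rotation": [0, 0, 0]},
  {"dp": [-0.032, 0.03, 0], "rotation": [0, 0, 0]},
  {"dp": [-0.032, 0.03, 0], "rotation": [0, 0, 0]},
  {"dp": [-0.032, 0.03, 0], "rotation": [0, 0, 0]},
  {"dp": [-0.032, 0.03, 0], "rotation": [0, 0, 0]},
  {"dp": [-0.032, 0.03, 0], "rotation": [0, 0, 0]},
  {"dp": [-0.032, 0.03, 0], "rotation": [0, 0, 0]},
  {"dp": [-0.032, 0.03, 0], "rotation": [0, 0, 0]},
  {"dp": [-0.032, 0.03, 0], "rotation": [0, 0, 0]},
  {"dp": [-0.001, 0.0015, 0], "rotation": [0, 0, 0]},
])

```text
clock: 9.7
eef_pos: [0.4356, -0.2262, 0.2033]
tool_rot: [2.938, 1.11, -0.0]
contact_force: [-0.5, -0.0, -0.3]
grip_width: 0.0916
```

Run:
```python
from h import *
im=manip.read_camera("top");cv2.imwrite("pics/t5.png",im)
cv2.imwrite("pics/t5c.png",cv2.resize(im[190:350,100:260],None,fx=3.6,fy=3.6))
o=manip.get_obs();print(o['eef_pos'],o['joint_pos'])
from scipy.spatial.transform import Rotation as R
M=R.from_rotvec(o['tool_rot']).as_matrix(); print(M.T@np.r_[np.array([.437,-.223])-o['eef_pos'][:2],0])
```

```text
[ 0.43561659 -0.22452614  0.20307646] [-5.23419621e-01  5.80099052e-02  2.15776151e+00 -1.15176693e-04
  9.26224064e-01  3.25495903e-01]
[ 2.04682258e-03 -2.31168786e-04 -3.60730577e-07]
```

View pics/t5c.png

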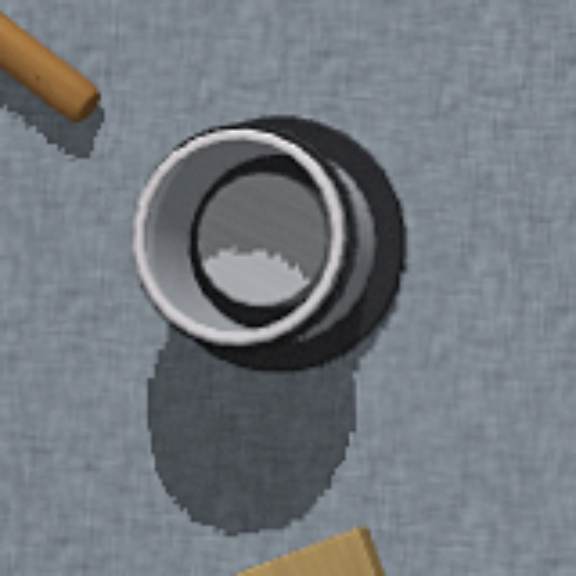

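View pics/t5.png

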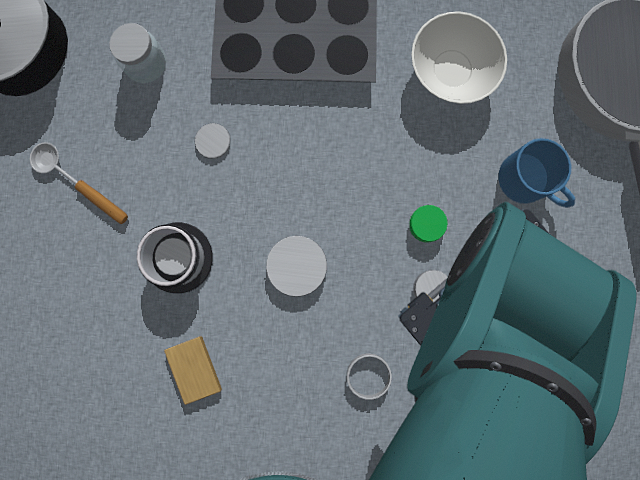

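From above, the first tin lies flat on the tube's floor, its round top at (170,256). The slim tin at (212,141) is untouched. Descend on B and grip.

>>> apply_moves([
  {"dp": [0.001, 0, 0.04], "rotation": [0, 0, 0]},
  {"dp": [0, 0, 0.045], "rotation": [0, 0, 0]},
  {"dp": [0, 0, 0.04], "rotation": [0, 0, 0]},
  {"dp": [0, 0, 0.03], "rotation": [0, 0, 0]},
  {"dp": [0, 0, 0.02], "rotation": [0, 0, 0]},
  {"dp": [0, 0, 0.01], "rotation": [0, 0, 0]},
  {"dp": [0, 0, 0.008], "rotation": [0, 0, 0]},
  {"dp": [0, 0, 0], "rotation": [0, 0, 0]},
  {"dp": [0, 0, 0], "rotation": [0, 0, 0]},
])

```text
clock: 10.65
eef_pos: [0.4373, -0.222, 0.0112]
tool_rot: [2.938, 1.11, 0.001]
contact_force: [1.3, -0.5, -0.1]
grip_width: 0.091
```

>>> apply_moves([
  {"dp": [0, 0, 0], "rotation": [0, 0, 0]},
  {"dp": [0, 0, 0], "rotation": [0, 0, 0]},
  {"dp": [0, 0, 0], "rotation": [0, 0, 0]},
  {"dp": [0, 0, 0], "rotation": [0, 0, 0]},
  {"dp": [0, 0, 0], "rotation": [0, 0, 0]},
  {"dp": [0, 0, 0], "rotation": [0, 0, 0]},
  {"dp": [0, 0, 0], "rotation": [0, 0, 0]},
  {"dp": [0, 0, 0], "rotation": [0, 0, 0]},
], gripper=-1)

```text
clock: 11.45
eef_pos: [0.4369, -0.2219, 0.0106]
tool_rot: [2.939, 1.109, 0.0]
contact_force: [-0.8, 0.2, 5.5]
grip_width: 0.0552
```

>>> apply_moves([
  {"dp": [0, 0, -0.01], "rotation": [0, 0, 0]},
  {"dp": [0, 0, -0.03], "rotation": [0, 0, 0]},
  {"dp": [0, 0, -0.04], "rotation": [0, 0, 0]},
  {"dp": [0, 0, -0.04], "rotation": [0, 0, 0]},
  {"dp": [0, 0, -0.02], "rotation": [0, 0, 0]},
  {"dp": [0, 0, 0], "rotation": [0, 0, 0]},
])

```text
clock: 12.05
eef_pos: [0.4382, -0.2226, 0.1537]
tool_rot: [2.935, 1.108, 0.005]
contact_force: [-0.5, -0.0, -0.4]
grip_width: 0.0549
```

Run:
```python
from h import *
cv2.imwrite("pics/s6.png",manip.read_camera("scene"))
o=manip.get_obs();print(o['eef_pos'],o['grip_width'])
from scipy.spatial.transform import Rotation as R
M=R.from_rotvec(o['tool_rot']).as_matrix(); print(M.T@np.r_[np.array([.474,.172])-o['eef_pos'][:2],0])
```

```text
[ 0.43735569 -0.22213724  0.15174112] 0.05511387285410944
[ 0.28793529 -0.27162481 -0.00044283]
```

View pics/s6.png

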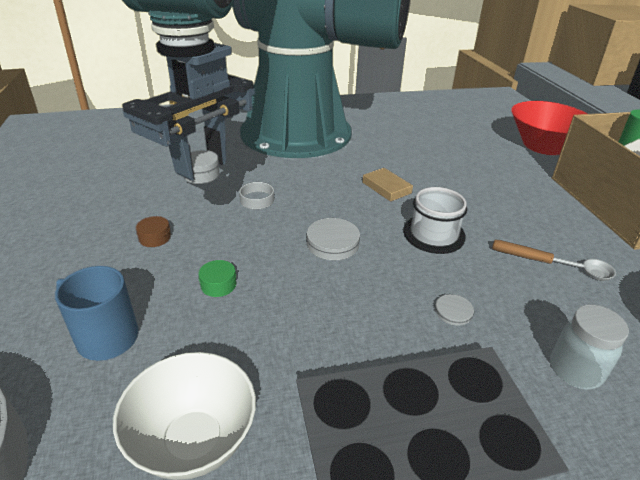

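The second tin is held at (203,168), level. Green and brown have not moved. Carry it to the tube.

>>> apply_moves([
  {"dp": [0.032, -0.03, 0], "rotation": [0, 0, 0]},
  {"dp": [0.032, -0.03, 0], "rotation": [0, 0, 0]},
  {"dp": [0.032, -0.03, 0], "rotation": [0, 0, 0]},
  {"dp": [0.032, -0.03, 0], "rotation": [0, 0, 0]},
  {"dp": [0.032, -0.03, 0], "rotation": [0, 0, 0]},
  {"dp": [0.032, -0.03, 0], "rotation": [0, 0, 0]},
  {"dp": [0.032, -0.03, 0], "rotation": [0, 0, 0]},
  {"dp": [0.032, -0.03, 0], "rotation": [0, 0, 0]},
  {"dp": [0.032, -0.0315, 0], "rotation": [0, 0, 0]},
  {"dp": [0, 0, 0], "rotation": [0, 0, 0]},
])

```text
clock: 13.1
eef_pos: [0.4731, 0.1759, 0.1491]
tool_rot: [-2.937, -1.115, 0.002]
contact_force: [0.9, -0.4, -1.0]
grip_width: 0.0554
```

>>> apply_moves([
  {"dp": [0, 0, 0], "rotation": [0, 0, 0]},
  {"dp": [0, 0, 0.02], "rotation": [0, 0, 0]},
  {"dp": [0, 0, 0.01], "rotation": [0, 0, 0]},
  {"dp": [0, 0, 0], "rotation": [0, 0, 0]},
  {"dp": [0, 0, 0], "rotation": [0, 0, 0]},
])

```text
clock: 13.6
eef_pos: [0.4734, 0.1715, 0.1203]
tool_rot: [-2.94, -1.108, 0.002]
contact_force: [-0.2, 0.5, -1.0]
grip_width: 0.0551
```

Run:
```python
from h import *
im=manip.read_camera("scene");cv2.imwrite("pics/s7.png",cv2.resize(im[100:260,360:520],None,fx=3.6,fy=3.6))
o=manip.get_obs();print(o['eef_pos'],o['grip_width'])
```

```text
[0.47382684 0.17174777 0.12071812] 0.05526720398807646
```

View pics/s7.png

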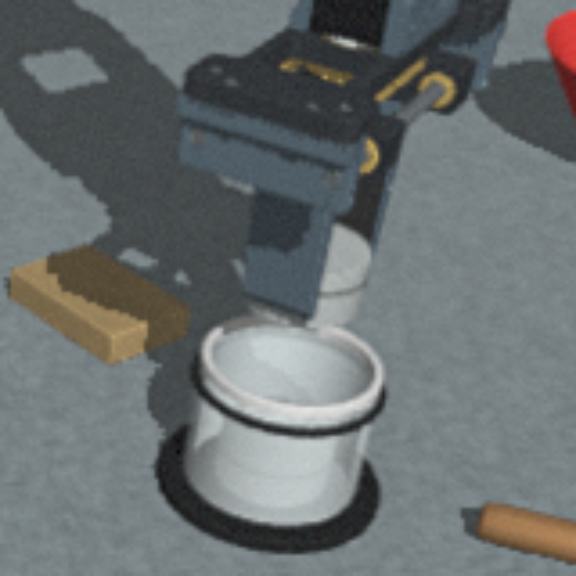

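The tin is over the mouth, TCP on the axis within 1 mm. Lower to the same release height and let go.

>>> apply_moves([
  {"dp": [0, 0, 0.02], "rotation": [0, 0, 0]},
  {"dp": [0, 0, 0.01], "rotation": [0, 0, 0]},
  {"dp": [0, 0, 0.007], "rotation": [0, 0, 0]},
  {"dp": [0, 0, 0], "rotation": [0, 0, 0]},
  {"dp": [0, 0, 0], "rotation": [0, 0, 0]},
  {"dp": [0, 0, 0], "rotation": [0, 0, 0]},
])

```text
clock: 14.25
eef_pos: [0.474, 0.1723, 0.084]
tool_rot: [2.939, 1.109, 0.001]
contact_force: [-0.3, 0.1, -1.2]
grip_width: 0.0553
```

>>> apply_moves([
  {"dp": [0, 0, 0], "rotation": [0, 0, 0]},
  {"dp": [0, 0, 0], "rotation": [0, 0, 0]},
  {"dp": [0, 0, 0], "rotation": [0, 0, 0]},
  {"dp": [0, 0, 0], "rotation": [0, 0, 0]},
  {"dp": [0, 0, 0], "rotation": [0, 0, 0]},
  {"dp": [0, 0, 0], "rotation": [0, 0, 0]},
], gripper=1)

```text
clock: 14.85
eef_pos: [0.4736, 0.1722, 0.0834]
tool_rot: [2.939, 1.11, -0.0]
contact_force: [-0.2, 0.4, -0.0]
grip_width: 0.0908
```

>>> apply_moves([
  {"dp": [0, 0, -0.03], "rotation": [0, 0, 0]},
  {"dp": [0, 0, -0.045], "rotation": [0, 0, 0]},
  {"dp": [0, 0, -0.045], "rotation": [0, 0, 0]},
  {"dp": [-0.032, 0.03, 0], "rotation": [0, 0, 0]},
  {"dp": [-0.032, 0.03, 0], "rotation": [0, 0, 0]},
  {"dp": [-0.032, 0.03, 0], "rotation": [0, 0, 0]},
  {"dp": [-0.032, 0.03, 0], "rotation": [0, 0, 0]},
  {"dp": [-0.032, 0.03, 0], "rotation": [0, 0, 0]},
  {"dp": [-0.032, 0.03, 0], "rotation": [0, 0, 0]},
  {"dp": [-0.032, 0.03, 0], "rotation": [0, 0, 0]},
])

```text
clock: 15.85
eef_pos: [0.4438, -0.1352, 0.2036]
tool_rot: [2.939, 1.109, 0.001]
contact_force: [1.9, 0.5, -0.0]
grip_width: 0.0913
```

Run:
```python
from h import *
a=manip.read_camera("scene");b=manip.read_camera("top")
cv2.imwrite("pics/f8.png",np.hstack([cv2.resize(a[160:260,385:485],(400,400),interpolation=2),cv2.resize(b[205:305,120:220],(400,400),interpolation=2)]))
cv2.imwrite("pics/f8t.png",b);print(manip.get_obs()['eef_pos'])
```

```text
[ 0.44384504 -0.13718255  0.20364491]
```

View pics/f8.png

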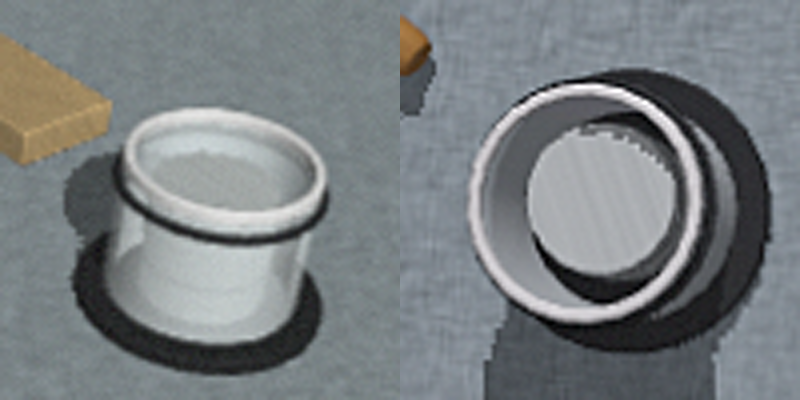

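View pics/f8t.png

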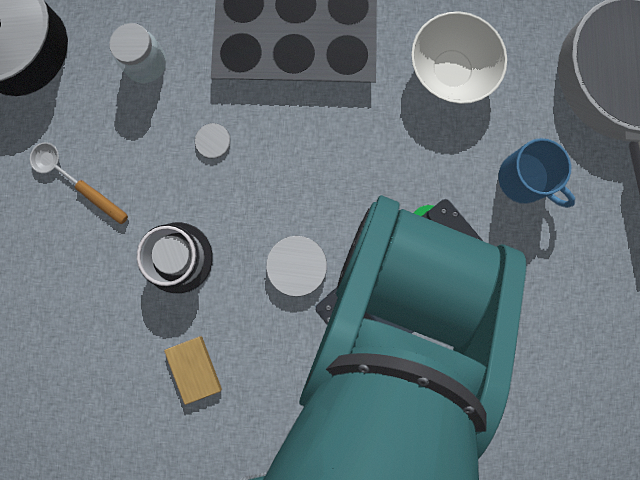

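Both views show a round steel top inside the tube, at (170,255) in the top view. Next I'll check its height, radius and centre in numbers.

Run:
```python
from h import *
b=cv2.imread("pics/f8t.png");g=cv2.cvtColor(b,cv2.COLOR_BGR2GRAY)
print(g[255,138:205])
m=np.zeros_like(g);m[232:278,150:189]=(g[232:278,150:189]>130)
_,lab=cv2.connectedComponents(m,connectivity=4);c=max(cv2.findContours((lab==lab[255,168]).astype(np.uint8),0,cv2.CHAIN_APPROX_NONE)[0],key=len)[:,0,:]
print(c.min(0),c.max(0),cv2.fitEllipse(c))
k=c[c[:,0]<184]
for z in(.036,.05,.064,.076):
    P=onz("top",k,z);C,r=circ(P);print(z,C,r,'rms',np.std(np.hypot(*(P[:,:2]-C).T)))
s=cv2.imread("pics/top0.png")
print(onz("top",[[212,141]],.01))
d=cv2.absdiff(b,s)[110:175,180:245].max();print('slim diff',d)
o=manip.get_obs();print(o['clock'],o['contact_force'])
```

```text
[209 183 116 131 120 109 103 104 101 103 101  95  95 101 181 171 174 172
 174 174 176 174 173 173 173 172 173 174 173 169 170 175 176 173 171 174
 173 170 172 176 175 173 172 172 168 175 177 172 177 180 137  67  50  91
 159 206 203 134  55  33  46  86 115 111 115 102  56]
[152 237] [188 273] ((169.3867645263672, 255.00372314453125), (34.09489822387695, 36.48016357421875), 110.08769989013672)
0.036 [0.47489179 0.17873242] 0.02637241644453262 rms 0.0010433676053076455
0.05 [0.4742845  0.17505883] 0.02596316659457614 rms 0.0010271765203224365
0.064 [0.47367721 0.17138525] 0.02555391674462162 rms 0.0010109854353372355
0.076 [0.47315667 0.16823645] 0.025203131158950485 rms 0.0009971073624927833
[[0.65785447 0.12537538 0.01      ]]
slim diff 16
15.95 [-0.49302943  0.00651904 -0.17858236]
```

The top face is 37 px wide, the size expected at z ≈ 64 mm. At that height its centre is (0.4737, 0.1714), on the tube axis within 1 mm. The slim tin's patch hasn't changed, and the arm is clear with no contact force. Hand in.

```bash
python3 -c "
from rig import manip
print(manip.job_done())"
```

```text
the job is handed in; nothing more can be done
None
```

Both small tall steel tins are in the clear tube, one on top of the other. I dropped each in from just above the rim and handed the job in at about 16 s of the 54 s allowed. No verdict was reported.

**Last checks:**
- **First tin:** the top view showed it flat on the tube's floor before the second went in.
- **Stack:** in the last top picture the upper face is round and its size fits a height of about 64 mm, level with the ring mark. Its centre is within about 1 mm of the tube axis.
- **Bystanders:** the slim tin shows no change. Green and brown had not moved when last in clear view, after the second grasp; the arm covered them in the last picture.
- **Arm:** clear of the tube, with about 0.5 N of force at the wrist.

**Off or uncertain:**
- The circle fitted to the upper face came out 25.6 mm in radius, against 28 mm. My mask lost the shadowed edge there, and it also read 1–1.5 mm small on the tins in the open.
- The scene-camera positions were 2–5 mm further out in x than the top camera's, partly because that mask included the tins' side walls. I used the top-camera values for the tins.
- My first two move calls were refused as invalid, because each row must give both fields. Nothing moved.

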